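# Take down the pile of half-turned tops to dry

### The arm

A 7-joint arm with a two-finger parallel gripper is mounted at the origin on the work surface. World frame = base frame: x ahead of the robot, y to its left, z up, the work surface at z = 0. Lengths are in m, angles in rad, forces in N, time in s.
With the tool pointing down it reaches from about 0.425 to 0.95 m from the base axis. Payload 16.7 kg.
Tool frame: the origin (TCP) lies between the finger pads; the fingertips stand 17 mm ahead of it and the grasp point (between the pads) lies 2 mm behind it (bot.tip_reach is the distance from the TCP to the fingertips, in m); z points along the fingers, y is the line along which they close (so a half turn about z gives the same grasp; the last joint's range is limited). The gripper opens to 94 mm and grips with 3 to 60 N. Pads are 16 mm wide; open, the fingers measure 119 mm over their backs; the gripper's body (75 mm by 177 mm) begins 78 mm behind the grasp point.
Start: joints at [-0.149, 0.426, 0.074, 1.606, -0.034, 1.111, -0.067], TCP at [0.675, -0, 0.222] pointing down, gripper open.
Joint ranges: [-2.85, 2.85], [-0.5, 2.14], [-1.23, 1.37], [0.21, 2.46], [-1.02, 4.16], [0.16, 2.05], [-2.73, 2.73]. Speed limits (rad/s): [1.89, 1.89, 2.39, 2.39, 3.01, 3.01, 3.01].

### API

Orientations are given as a 3x3 rotation matrix whose columns are the frame's x, y, z axes.
In Python, from plant import bot, vision, close_job gives the robot as it stands.
- The arm moves only by the tool carry_out, never from a script. Its argument "increments" is a list of rows, each an object with "offset": the shift along the tool's x, y, z in mm, a list of three; "turn": the turn about the tool's z in rad; "claw": the finger opening in mm, from 0 to 94. In form: [{"offset": [x, y, z], "turn": turn, "claw": claw}, ...]. A call has 1 to 8 rows; each row shifts and turns the commanded pose from where the row before left it, along the tool's axes as they then stand; what a row does not reach is not made up. A row lasts 1/10 s, in which the tool goes at most 50 mm and 8.59 degrees, less where a joint would pass 70% of its speed; a pose out of reach is approached as far as the arm can. A call is refused whole if a number of a shift passes 50 or a number of a turn 0.15, either way. A call with a gripper value outside its range is refused whole. The fingers move at their own pace and stop on an object; the grip force is fixed at half the most. Time passes only in rows, so rows that do not move let the fingers close. It gives the time, the measured TCP pose, the force, the opening and the grip force at its end, in the units of the state.
- bot.get_obs(): the state, without advancing time (a new reading comes with each control period).
- vision.camera(name): name is "scene" or "side" or "wrist"; returns (picture, depth): 480x640x3 uint8, blue, green, red; 480x640 float32, m along the optical axis (not along the pixel's ray), 0 where there is no reading.
- vision.camera_params(name): a dict with "fx", "fy", "cx", "cy" (pixels), "distortion" ([k1, k2, p1, p2, k3] as OpenCV has them; the pictures are not rectified), "cam_to_world" (4x4, takes a point from camera to world coordinates); the wrist camera has in their place "T_tool_cam" (4x4, takes a point from camera to tool coordinates, whose origin is the TCP and whose axes are the flange's). Camera axes: x right, y down, z forward; pixel columns grow to the right and rows downward; lengths in m; the calibration is good to about 2 mm. A picture is of the moment at which its call begins: read the wrist's pose just before it. camera_params takes no time and is no camera call.
- close_job(): hands the job in; it is judged then, once.
The state is a dict: "time": time; "joint_pos": joint angles; "qvel": joint speeds; "joint_efforts": joint torques, N m; "tcp_pos": TCP position; "tcp_rot": TCP orientation; "force": force on the tool from outside, world axes, zero at the start; "ft_torque": the same for the moment, N m; "width": opening from 0.0 (shut) to 1.0 (fully open); "grip_force": force on a finger pad.
Only numpy, scipy, OpenCV 4.12 (cv2) and the standard library are available. Lean on these libraries where they do the work, as an engineer would, in place of code of your own. Each camera call takes 0.05 s, during which the arm holds its last target. There are 200 camera calls.

### The job

Half-turned tops must not be left piled up or they dry unevenly: take the pile apart piece by piece from the top, standing each top upright, spigot down, in the bore of the drying block made for its size (small top in the smallest block, medium in the middle one, large in the largest). Last of all put the iron faceplate away on its storage stand, boss up, lying flat with the dowel in its bore. Do not push the brass caliper about.

Things in the scene. Friction and masses are not known exactly. Their poses are not given: they have to be found in the camera images.
- top_small: Smallest half-turned maple top, upright: spigot 24 mm dia., 14 mm long at the bottom; straight body 42 mm dia. from 14 to 31 mm height; rounded shoulder up to a flat crown 30 mm across at 38 mm, its full height. About 27 g. At the start it stands on the medium top's crown, uppermost in the pile. Origin: centre of the spigot's underside; z up through the crown; round.
- top_medium: Middle-sized half-turned maple top, upright: spigot 34 mm dia., 14 mm long at the bottom; straight body 54 mm dia. from 14 to 36 mm height; rounded shoulder up to a flat crown 42 mm across at 44 mm, its full height. About 54 g. At the start it stands on the large top's crown. Origin: centre of the spigot's underside; z up through the crown; round.
- top_large: Largest half-turned maple top, upright: spigot 46 mm dia., 14 mm long at the bottom; straight body 66 mm dia. from 14 to 40 mm height; rounded shoulder up to a flat crown 52 mm across at 50 mm, its full height. About 97 g. At the start it stands on the faceplate's boss. Origin: centre of the spigot's underside; z up through the crown; round.
- faceplate: Black iron lathe faceplate, bottom of the pile, on the cart top, boss up: round flange 100 mm dia., 8 mm thick; round boss 48 mm dia. in the middle, up to 40 mm total height; 30 mm bore right through both. About 0.65 kg. Origin: centre of the flange's underside; z up through the boss; round.
- block_small: Smallest of three fixed drying blocks: square maple, 70 x 70 mm, 26 mm high, with one round flat-bottomed bore in the middle of its top, 35 mm dia., 12 mm deep (bore floor 14 mm above the cart top, stained dark), for the small top's spigot. Origin: centre of its underside, under the bore; z up.
- block_medium: Middle-sized of three fixed drying blocks: square maple, 84 x 84 mm, 26 mm high, with one round flat-bottomed bore in the middle of its top, 45 mm dia., 12 mm deep (bore floor 14 mm above the cart top, stained dark), for the medium top's spigot. Origin: centre of its underside, under the bore; z up.
- block_large: Largest of three fixed drying blocks: square maple, 100 x 100 mm, 26 mm high, with one round flat-bottomed bore in the middle of its top, 56 mm dia., 12 mm deep (bore floor 14 mm above the cart top, stained dark), for the large top's spigot. Origin: centre of its underside, under the bore; z up.
- peg_stand: The faceplate's fixed storage stand: square plywood base 90 x 90 mm, 20 mm high, with one upright round-nosed dowel in the middle, 18 mm dia., its tip 57 mm above the cart top. The faceplate lies on the base with the dowel in its bore. Origin: centre of the base's underside; z up.
- caliper: Brass dial caliper lying loose and flat, dial up, near the middle of the cart: 235 mm long along its x axis, 61 mm wide across the jaws (42 mm to -y, 19 mm to +y), 15 mm high. To be left alone. Origin: underside of the beam, middle of its length.
Not all that is in view belongs to the job. What is shaped like the block_medium but orange or red is not meant.

How it is judged:
On the way, in this order (a step that is already met when the one before it is completed fails the run):
1. the small top stands in the bore of the small drying block and is let go (horizontal distance between top_small and block_small below 0.01 m and z of top_small in the frame of block_small between 0.01 and 0.018 m and angle between top_small's own z axis and vertical below 0.1 rad and contact force between the fingers and top_small below 0.1 N and linear speed of top_small below 0.03 m/s), for 0.2 s.
2. the medium top stands in the bore of the medium drying block and is let go (horizontal distance between top_medium and block_medium below 0.01 m and z of top_medium in the frame of block_medium between 0.01 and 0.018 m and angle between top_medium's own z axis and vertical below 0.1 rad and contact force between the fingers and top_medium below 0.1 N and linear speed of top_medium below 0.03 m/s), for 0.2 s.
3. the large top stands in the bore of the large drying block and is let go (horizontal distance between top_large and block_large below 0.01 m and z of top_large in the frame of block_large between 0.01 and 0.018 m and angle between top_large's own z axis and vertical below 0.1 rad and contact force between the fingers and top_large below 0.1 N and linear speed of top_large below 0.03 m/s), for 0.2 s.
4. the faceplate lies over the dowel of its stand, boss up, and is let go (horizontal distance between faceplate and peg_stand below 0.012 m and z of faceplate in the frame of peg_stand between 0.016 and 0.024 m and angle between faceplate's own z axis and vertical below 0.08 rad and contact force between the fingers and faceplate below 0.1 N and linear speed of faceplate below 0.03 m/s), for 0.2 s.
At the end, for the whole second after the job is handed in: Each top upright (0.1 rad), spigot in the bore of its own block (10 mm of centre, underside 10-18 mm above the block's); faceplate flat (0.08 rad), boss up, dowel in its bore, on its stand's base (12 mm of centre, underside 16-24 mm above the stand's); all let go, at rest (all of step 1 and all of step 2 and all of step 3 and all of step 4); the robot touches nothing.
It fails at once if the brass caliper is pushed more than 20 mm from where it lay (distance of caliper from where it was at the start of the episode above 0.02 m).
It also fails if it takes over 112 s, if anything falls off the work surface, if the arm or the gripper's body presses on something with over 40 N, if the wrist force passes 120 N, or if a joint passes its speed limit or range.

## Working session

There is one attempt and no reset: what is moved stays moved. The work goes in short steps, Python scripts to look and compute and a tool call to move; the robot and the scene stay as the last step left them, time stands still between calls to the robot, and variables do not carry over. Pictures are saved under pics/ and viewed, at most 14 in all, crops included, and the job is handed in when it is done.

Besides the shell and the picture viewer there is one more tool, called after ">>>" as a command line: name --argument value ..., lists and objects as JSON in quotes. carry_out: Moves the arm, as the interface text tells. Its arguments: {"type":"object","properties":{"increments":{"type":"array"}},"required":["increments"]}

```bash
mkdir -p pics; ls
python3 - <<'E'
from plant import bot, vision
import cv2,numpy as np
o=bot.get_obs();print(o)
for n in ["scene","side"]:
    p,d=vision.camera(n);cv2.imwrite(f"pics/{n}0.png",p);np.savez(f"pics/{n}0.npz",p=p,d=d)
    print(n,vision.camera_params(n))
print(vision.camera_params("wrist"))
E
```

```text
pics
{'time': 0.0, 'joint_pos': array([-0.14951338,  0.42671817,  0.07385982,  1.60663661, -0.03409902,
        1.11079633, -0.0671297 ]), 'qvel': array([-0.00022949, -0.00039723,  0.00019714,  0.00028698,  0.00163585,
       -0.00010029, -0.00125515]), 'joint_efforts': array([-4.09355038e-03, -9.35844111e+01,  3.66462663e+00, -4.54201269e+01,
       -4.89189907e-02,  2.02478352e-02, -6.48899413e-05]), 'tcp_pos': array([ 6.74566448e-01, -2.84486442e-05,  2.21772036e-01]), 'tcp_rot': array([[ 5.65241843e-05,  9.99999160e-01, -1.29495978e-03],
       [ 9.99999993e-01, -5.66535181e-05, -9.98382734e-05],
       [-9.99115536e-05, -1.29495413e-03, -9.99999157e-01]]), 'force': array([ 0.55492594,  0.32408324, -0.49561993]), 'ft_torque': array([-0.03513608,  0.04167411,  0.02075547]), 'grip_force': 0.0, 'width': 0.998900933625655}
scene {'fx': 538.760890817284, 'fy': 538.760890817284, 'cx': 316.5743806556931, 'cy': 241.35685146934443, 'distortion': array([-0.11007901,  0.        ,  0.        ,  0.        ,  0.        ]), 'cam_to_world': array([[-0.8514221 ,  0.42199192, -0.31145342,  0.93183
[... 492 characters left out ...]
5, -0.72165628,  0.6840835 ],
       [-0.00999834, -0.78491961, -0.61951694,  0.81645688],
       [ 0.        ,  0.        ,  0.        ,  1.        ]])}
{'fx': 405.8964566783795, 'fy': 405.8964566783795, 'cx': 316.64598911167434, 'cy': 241.92136850151542, 'distortion': array([-0.06665105,  0.        ,  0.        ,  0.        ,  0.        ]), 'T_tool_cam': array([[ 6.71118085e-04, -9.58174023e-01, -2.86185415e-01,
         8.36953902e-02],
       [ 9.99999511e-01,  8.50917564e-04, -5.03901811e-04,
        -6.31866214e-04],
       [ 7.26345822e-04, -2.86184937e-01,  9.58174125e-01,
        -1.62360097e-01],
       [ 0.00000000e+00,  0.00000000e+00,  0.00000000e+00,
         1.00000000e+00]])}
```

View pics/scene0.png

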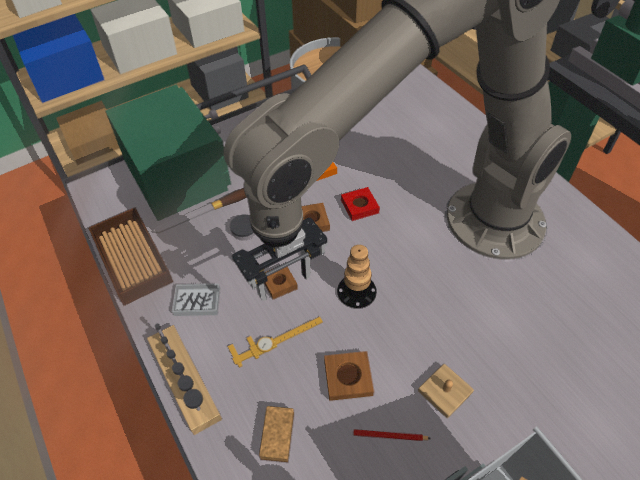

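View pics/side0.png

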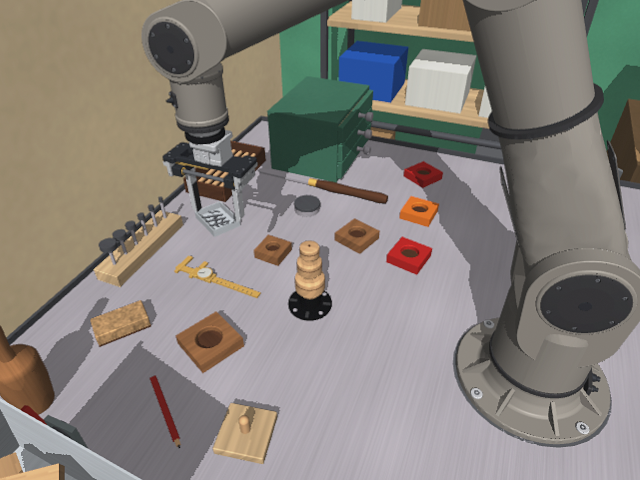

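The scene picture shows the pile at about (357,280). In the side view the small block is at (273,249), the medium one at (357,236) and the large one at (210,340). The stand is at (246,430), the caliper at (215,277), and red and orange decoys sit to the right.

```bash
cat > h.py <<'E'
import cv2,numpy as np
from plant import bot,vision
def cloud(p,d,c,T):
    K=np.array([[c['fx'],0,c['cx']],[0,c['fy'],c['cy']],[0,0,1]])
    v,u=np.mgrid[:480,:640]
    n=cv2.undistortPoints(np.stack([u,v],-1).reshape(-1,1,2).astype(float),K,c['distortion']).reshape(480,640,2)
    P=np.concatenate([n*d[...,None],d[...,None]],-1)
    W=P@T[:3,:3].T+T[:3,3]; W[d==0]=np.nan
    return W
def toolT(o):
    T=np.eye(4);T[:3,:3]=o['tcp_rot'];T[:3,3]=o['tcp_pos'];return T
def wrist(save=None):
    o=bot.get_obs();p,d=vision.camera('wrist');c=vision.camera_params('wrist')
    if save: cv2.imwrite(save,p)
    return p,d,cloud(p,d,c,toolT(o)@c['T_tool_cam'])
E
python3 - <<'E'
from h import *
from scipy.spatial import cKDTree
def load(n):
    z=np.load(f"pics/{n}0.npz");c=vision.camera_params(n);return z['p'],cloud(z['p'],z['d'],c,c['cam_to_world'])
rois={'side':dict(small=(273,243,30,.026),medium=(357,230,35,.026),large=(210,332,45,.026),stand=(246,435,45,.02),flange=(310,300,28,.008),c_small=(310,245,12,.168),c_med=(310,255,20,.13)),
'scene':dict(small=(280,280,25,.026),medium=(315,215,25,.026),large=(349,370,35,.026),stand=(446,388,35,.02),flange=(357,290,28,.008),c_small=(360,251,12,.168),c_med=(358,265,20,.13))}
for n in rois:
    p,W=load(n)
    t=W[300:330,430:450] if n=='side' else W[300:330,430:450]
    print(n,'table z',np.nanmedian(t[...,2]),np.nanstd(t[...,2]))
    for k,(u,v,r,z) in rois[n].items():
        S=W[v-r:v+r,u-r:u+r].reshape(-1,3)
        S=S[np.isfinite(S[:,2])]
        m=S[abs(S[:,2]-z)<.005]
        if len(m)<10: print(k,'few',len(m),np.percentile(S[:,2],[5,50,95]));continue
        tr=cKDTree(m[:,:2]);m=m[[len(q)>6 for q in tr.query_ball_point(m[:,:2],.005)]] if len(m)>50 else m
        (c,s,a)=cv2.minAreaRect((m[:,:2]*1000).astype(np.float32))
        cc,rr=cv2.minEnclosingCircle((m[:,:2]*1000).astype(np.float32))
        print(k,len(m),'z',np.round(np.median(m[:,2]),4),'rect',np.round(c,1),np.round(s,1),round(a,1),'circ',np.round(cc,1),round(rr,1))
    v,u=(277,215) if n=='side' else (340,275)
    S=W[v-45:v+45,u-60:u+60];P=p[v-45:v+45,u-60:u+60].astype(int)
    m=S[(P[...,2]-P[...,0]>70)&(S[...,2]<.03)]
    print('caliper',np.round(cv2.boxPoints(cv2.minAreaRect((m[:,:2]*1000).astype(np.float32)))))
E
```

```text
side table z -8.751197857925774e-06 0.0015505632081794707
small 319 z 0.0258 rect [ 626. -132.] [69.4 68.8] 84.1 circ [ 628.1 -132.6] 45.9
medium 318 z 0.0255 rect [ 448.7 -311.1] [140.2 261.9] 19.7 circ [ 404.4 -326.9] 132.4
large 1522 z 0.0257 rect [619.5 174.8] [101.5 102.6] 64.0 circ [619.3 177.1] 69.4
stand 2374 z 0.0197 rect [453.  321.8] [91.1 90.7] 11.0 circ [452.8 321.8] 62.1
flange 703 z 0.0079 rect [468.1  -0.7] [97.4 81.9] 22.7 circ [471.4  -6.6] 50.2
c_small 210 z 0.1711 rect [471.8  -8. ] [37.  37.4] 55.5 circ [471.5 -10.1] 20.4
c_med 221 z 0.1324 rect [468.   -3.2] [50.7 36.4] 24.4 circ [471.2  -9. ] 25.9
caliper [[ 484.   27.]
 [ 645. -177.]
 [ 847.  -17.]
 [ 685.  187.]]
scene table z 0.0005139317029752011 0.0023212750600731732
small 339 z 0.026 rect [ 629.2 -129.3] [58.6 70.8] 85.8 circ [ 628.7 -130.2] 42.5
medium 160 z 0.0261 rect [ 438.3 -265.4] [86.6 57.6] 74.1 circ [ 437.9 -265. ] 47.8
large 1383 z 0.0263 rect [619.7 173. ] [102.3 101.1] 64.7 circ [621.  173.2] 69.3
stand 1366 z 0.0202 rect [454.9 319.8] [92.4 90.5] 11.2 circ [455.9 320.2] 60.5
flange 506 z 0.0081 rect [479.9   0.9] [73.8 99. ] 56.5 circ [474.1  -8. ] 49.7
c_small 152 z 0.1702 rect [473.1 -11.5] [38.5 39.2] 33.0 circ [474.7 -11.8] 20.9
c_med 123 z 0.1315 rect [481.2  -1.5] [30.4 51.7] 53.7 circ [476.4  -7.9] 26.2
caliper [[589.   3.]
 [817. -56.]
 [864. 126.]
 [636. 185.]]
```

Run:
```python
from h import *
for n,(u,v),rc in (('side',(357,234),(215,277,60,40)),('scene',(316,217),(275,340,60,40))):
    z=np.load(f"pics/{n}0.npz");c=vision.camera_params(n);p=z['p'];W=cloud(p,z['d'],c,c['cam_to_world'])
    h=cv2.cvtColor(p,cv2.COLOR_BGR2HSV)
    m=(abs(W[...,2]-.026)<.004)
    m=m.astype(np.uint8); k,L,st,ce=cv2.connectedComponentsWithStats(m)
    print(n)
    for i in range(1,k):
        if 80<st[i,4]<5000:
            q=W[L==i][:,:2]; f=q*1000
            c_,s,a=cv2.minAreaRect(f.astype(np.float32))
            print(np.round(ce[i]),st[i,4],np.round(c_,1),np.round(s,1),round(a),'bgr',np.round(np.median(p[L==i],0)))
    u,v,a,b=rc
    hh=np.zeros((480,640),bool);hh[v-b:v+b,u-a:u+a]=1
    hh&=(h[...,0]>15)&(h[...,0]<32)&(h[...,1]>130)&(h[...,2]>100)&(W[...,2]<.025)
    q=W[hh][:,:2]*1000
    print('cal',len(q),np.round(cv2.boxPoints(cv2.minAreaRect(q.astype(np.float32)))).tolist(), q[np.argmin(np.hypot(q[:,0]-473,q[:,1]+9))])
```

```text
side
[ 73. 141.] 369 [1517.9 -436.7] [ 16.8 718.5] 0 bgr [113. 142. 156.]
[437. 134.] 382 [ 379.9 -892.6] [ 33.1 455.5] 89 bgr [92. 87. 86.]
[242. 151.] 89 [ 939.  -521.3] [54.4 95.7] 89 bgr [37. 50. 75.]
[423. 171.] 354 [ 356.7 -632.8] [90.6 89.2] 57 bgr [ 28.  29. 118.]
[315. 170.] 144 [ 669.4 -515.1] [206.5  64.4] 19 bgr [ 84. 102.  61.]
[348. 188.] 351 [ 542.8 -452.4] [ 28.3 246.6] 89 bgr [47. 65. 99.]
[306. 202.] 330 [ 623.8 -343.1] [72.3 74.9] 74 bgr [81. 77. 76.]
[419. 207.] 459 [ 322.4 -437.9] [90.9 85.9] 85 bgr [ 44. 116. 221.]
[139. 254.] 251 [912.8  -9.3] [268.   69.4] 75 bgr [ 78. 101. 119.]
[357. 232.] 571 [ 448.7 -269.6] [90.8 88.5] 72 bgr [ 64.  98. 143.]
[272. 246.] 448 [ 627.8 -135.2] [74.5 73.1] 85 bgr [ 64.  98. 143.]
[409. 252.] 644 [ 302.9 -244.7] [89.4 85.6] 78 bgr [ 39.  41. 186.]
[208. 338.] 1503 [619.6 174.7] [101.5 102.9] 64 bgr [ 66. 101. 146.]
[122. 327.] 197 [804.9 219.8] [107.8  19.6] 53 bgr [ 94. 133. 169.]
[483. 345.] 87 [ 92.1 -13. ] [23.  74.1] 17 bgr [61. 64. 67.]
[489. 378.] 192 [72.6 57.3] [26.3 81.7] 62 bgr [110. 117. 121.]
[526. 406.] 224 [ 9.2 
[... 338 characters left out ...]
. 44.]
[211. 191.] 83 [ 640.6 -508.8] [ 13.7 111.3] 89 bgr [74. 87. 63.]
[360. 201.] 519 [ 303.1 -245.4] [90. 87.] 80 bgr [ 20.  23. 169.]
[227. 199.] 153 [ 618.7 -456.4] [106.4  32.1] 3 bgr [53. 64. 90.]
[317. 213.] 291 [ 440.2 -267.1] [89.4 66.5] 70 bgr [ 50.  85. 129.]
[241. 225.] 347 [ 631.5 -347.1] [77.8 56.7] 73 bgr [70. 68. 68.]
[471. 225.] 86 [92.1 -9.3] [24.1 76.8] 13 bgr [56. 60. 63.]
[281. 281.] 388 [ 628.4 -130.2] [64.6 71.8] 85 bgr [ 49.  84. 128.]
[145. 288.] 108 [ 930.8 -290.9] [  9.1 139. ] 89 bgr [58. 67. 86.]
[348. 373.] 1312 [619.6 172.8] [102.8 101.1] 65 bgr [ 51.  87. 132.]
cal 724 [[590.0, -19.0], [820.0, -46.0], [827.0, 17.0], [597.0, 43.0]] [592.27644131   2.17389849]
```

>>> carry_out --increments '[{"offset": [0, -15, 0], "turn": 0, "claw": 94}, {"offset": [-2, -30, 0], "turn": 0, "claw": 94}, {"offset": [-2, -35, 0], "turn": 0, "claw": 94}, {"offset": [-2, -35, 0], "turn": 0, "claw": 94}, {"offset": [-2, -35, 0], "turn": 0, "claw": 94}, {"offset": [-1.5, -35, 0], "turn": 0, "claw": 94}, {"offset": [0, -17, 0], "turn": 0, "claw": 94}, {"offset": [0, 0, 0], "turn": 0, "claw": 94}]'

```text
time: 0.9
tcp_pos: [0.4711, -0.0097, 0.2226]
tcp_rot: [[0.0, 1.0, -0.0], [1.0, -0.0, 0.0], [0.0, -0.0, -1.0]]
force: [0.0, 0.1, -0.1]
width: 1.001
grip_force: 0.0
```

Run:
```python
from h import *
o=bot.get_obs();print(o['tcp_pos'],o['tcp_rot'],o['width'])
p,d,W=wrist('pics/w1.png')
for z in (.172,.134,.008):
    m=W[abs(W[...,2]-z)<.004]
    if len(m)>20:
        f=(m[:,:2]*1000).astype(np.float32)
        f=f[np.hypot(f[:,0]-472,f[:,1]+9)<60]
        print(z,len(f),cv2.minEnclosingCircle(f),np.percentile(f,[1,99],axis=0))
p2,d2=vision.camera('side');cv2.imwrite('pics/s1.png',p2)
```

```text
[ 0.47106155 -0.00969796  0.22263123] [[ 1.06336145e-04  9.99999955e-01 -2.82023559e-04]
 [ 9.99999986e-01 -1.06299639e-04  1.29454069e-04]
 [ 1.29424084e-04 -2.82037321e-04 -9.99999952e-01]] 1.0014207902525105
0.172 3725 ((470.5862731933594, -13.863981246948242), 20.80018424987793) [[451.75658691 -32.33970139]
 [489.76699951   5.45412687]]
0.134 1543 ((471.30816650390625, -12.92331314086914), 26.34677505493164) [[446.04262573 -19.71859795]
 [496.78425293  12.19789055]]
0.008 3462 ((470.5336608886719, -10.676475524902344), 50.02946472167969) [[422.82440308 -30.78291592]
 [518.40791382  37.03511696]]
```

View pics/w1.png

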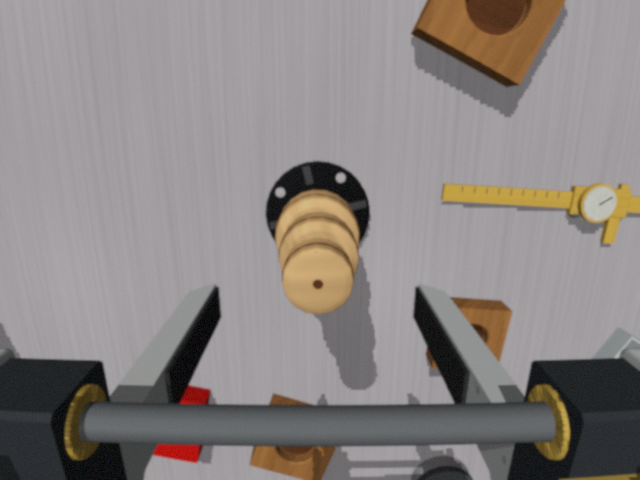

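The wrist view shows the top crown centred at (318,284), between the open fingers, with nothing in the way of descent.

>>> carry_out --increments '[{"offset": [-2, 0, 15], "turn": 0, "claw": 94}, {"offset": [0, 0, 20], "turn": 0, "claw": 94}, {"offset": [0, 0, 15], "turn": 0, "claw": 94}, {"offset": [0, 0, 4.5], "turn": 0, "claw": 70}, {"offset": [0, 0, 0], "turn": 0, "claw": 52}, {"offset": [0, 0, 0], "turn": 0, "claw": 46}, {"offset": [0, 0, 0], "turn": 0, "claw": 36}, {"offset": [0, 0, 0], "turn": 0, "claw": 36}]'

```text
time: 1.8
tcp_pos: [0.4733, -0.0115, 0.1685]
tcp_rot: [[0.0, 1.0, 0.001], [1.0, -0.0, 0.0], [0.0, 0.001, -1.0]]
force: [0.2, -0.3, 0.8]
width: 0.607
grip_force: 0.0
```

>>> carry_out --increments '[{"offset": [0, 0, 0], "turn": 0, "claw": 36}, {"offset": [0, 0, 0], "turn": 0, "claw": 36}, {"offset": [0, 0, 0], "turn": 0, "claw": 36}]'

```text
time: 2.1
tcp_pos: [0.473, -0.0115, 0.1681]
tcp_rot: [[0.0, 1.0, 0.0], [1.0, -0.0, 0.0], [0.0, 0.0, -1.0]]
force: [0.1, 0.4, 1.2]
width: 0.437
grip_force: 29.9
```

>>> carry_out --increments '[{"offset": [0, 0, -10], "turn": 0, "claw": 36}, {"offset": [0, 0, -20], "turn": 0, "claw": 36}, {"offset": [-15, 19, -10], "turn": 0, "claw": 36}, {"offset": [-25, 32, 0], "turn": 0, "claw": 36}, {"offset": [-25, 32, 0], "turn": 0, "claw": 36}, {"offset": [-25, 32, 0], "turn": 0, "claw": 36}, {"offset": [-20, 26, 0], "turn": 0, "claw": 36}, {"offset": [-10.5, 14, 0], "turn": 0, "claw": 36}]'

```text
time: 2.9
tcp_pos: [0.6295, -0.1341, 0.2083]
tcp_rot: [[0.001, 1.0, 0.0], [1.0, -0.001, -0.001], [-0.001, 0.0, -1.0]]
force: [0.8, 0.3, -1.1]
width: 0.438
grip_force: 29.9
```

>>> carry_out --increments '[{"offset": [0, 0, 30], "turn": 0, "claw": 36}, {"offset": [0, 0, 35], "turn": 0, "claw": 36}, {"offset": [0, 0, 30], "turn": 0, "claw": 36}, {"offset": [0, 0, 0], "turn": 0, "claw": 36}, {"offset": [0, 0, 0], "turn": 0, "claw": 36}]'

```text
time: 3.4
tcp_pos: [0.6282, -0.1321, 0.1139]
tcp_rot: [[0.0, 1.0, -0.0], [1.0, -0.0, 0.0], [0.0, -0.0, -1.0]]
force: [1.0, 0.2, 0.2]
width: 0.438
grip_force: 29.9
```

Run:
```python
from h import *
o=bot.get_obs();print(o['tcp_pos'],o['width'])
p,d,W=wrist('pics/w2.png')
m=W[(abs(W[...,2]-.026)<.004)]
m=m[np.hypot(m[:,0]-.628,m[:,1]+.132)<.06]*1000
print(len(m),np.percentile(m,[1,99],axis=0) if len(m) else '')
n=W[(abs(W[...,2]-.014)<.003)];n=n[np.hypot(n[:,0]-.628,n[:,1]+.132)<.03]*1000
print(len(n),np.percentile(n,[1,99],axis=0) if len(n) else '')
```

```text
[ 0.62818918 -0.13208351  0.11394947] 0.4379136012606797
6018 [[ 591.59489763 -153.97088982   23.40508314]
 [ 661.88661496  -99.80741605   27.56661034]]
1360 [[ 609.2642486  -145.28376986   12.86434538]
 [ 642.65360367 -122.5362102    16.21570945]]
```

View pics/w2.png

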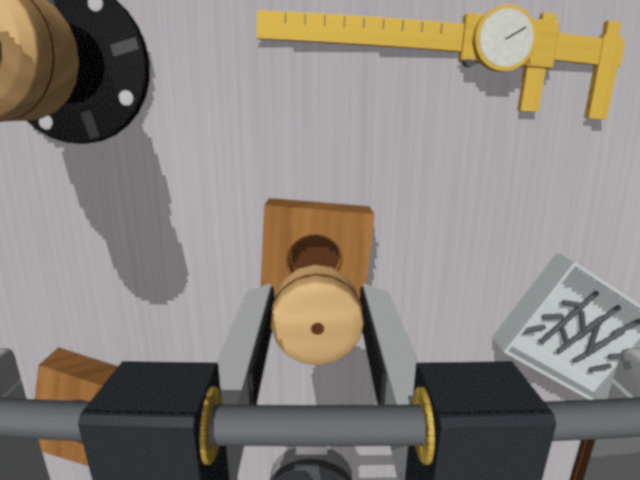

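The held top at (317,315) lines up with the small block's bore at (315,255), so I lower it and release.

>>> carry_out --increments '[{"offset": [0, 0, 20], "turn": 0, "claw": 36}, {"offset": [0, 0, 20], "turn": 0, "claw": 36}, {"offset": [0, 0, 12], "turn": 0, "claw": 36}, {"offset": [0, 0, 8], "turn": 0, "claw": 36}, {"offset": [0, 0, 5], "turn": 0, "claw": 36}, {"offset": [0, 0, 0], "turn": 0, "claw": 36}, {"offset": [0, 0, 0], "turn": 0, "claw": 36}]'

```text
time: 4.15
tcp_pos: [0.6283, -0.1321, 0.0486]
tcp_rot: [[0.0, 1.0, 0.001], [1.0, -0.0, -0.0], [-0.0, 0.001, -1.0]]
force: [0.3, -0.8, -0.6]
width: 0.436
grip_force: 30.0
```

Run:
```python
from h import *
o=bot.get_obs();print(o['tcp_pos'],o['width'],o['force'])
p,d,W=wrist('pics/w3.png')
```

```text
[ 0.62830806 -0.13207722  0.04861118] 0.43642192816945435 [ 0.27187284 -0.80696284 -0.59913636]
```

View pics/w3.png

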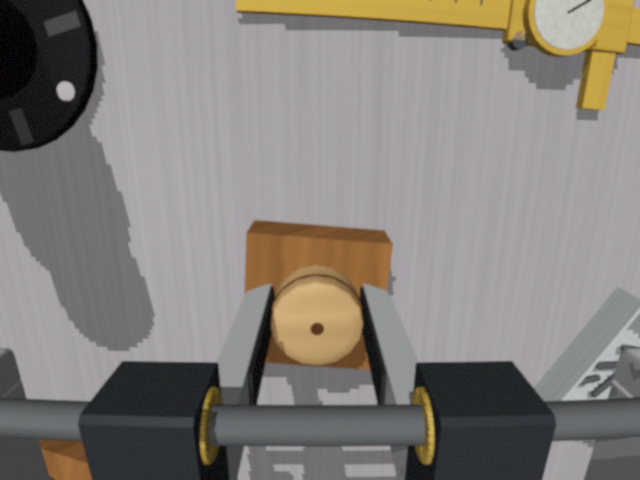

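The top sits in the small block, centred at about (317,320), with no contact force. Releasing and retreating upward.

>>> carry_out --increments '[{"offset": [0, 0, 0], "turn": 0, "claw": 55}, {"offset": [0, 0, 0], "turn": 0, "claw": 70}, {"offset": [0, 0, 0], "turn": 0, "claw": 94}, {"offset": [0, 0, 0], "turn": 0, "claw": 94}, {"offset": [0, 0, 0], "turn": 0, "claw": 94}, {"offset": [0, 0, -20], "turn": 0, "claw": 94}, {"offset": [0, 0, -40], "turn": 0, "claw": 94}, {"offset": [0, 0, -45], "turn": 0, "claw": 94}]'

```text
time: 5.0
tcp_pos: [0.6271, -0.1319, 0.1531]
tcp_rot: [[0.0, 1.0, -0.003], [1.0, -0.0, 0.0], [0.0, -0.003, -1.0]]
force: [1.2, -0.4, -0.3]
width: 0.996
grip_force: 0.0
```

Run:
```python
from h import *
o=bot.get_obs();print(o['tcp_pos'],o['width'],o['force'])
p,d,W=wrist('pics/w4.png')
q=W.reshape(-1,3);q=q[np.hypot(q[:,0]-.628,q[:,1]+.132)<.04]
m=q[q[:,2]>.047]*1000;print(len(m),np.median(m,0),cv2.minEnclosingCircle(m[:,:2].astype(np.float32)),np.percentile(m[:,2],[1,50,99]))
```

```text
[ 0.62705356 -0.13188322  0.15312257] 0.996000316918303 [ 1.17786566 -0.43794918 -0.27301702]
15197 [ 627.65735549 -106.04407348  249.98887636] ((627.8424072265625, -119.70126342773438), 34.75286102294922) [ 49.35139518 249.98887636 252.26617212]
```

>>> carry_out --increments '[{"offset": [0, 0, -35], "turn": 0, "claw": 94}, {"offset": [15, -19, 0], "turn": 0, "claw": 94}, {"offset": [25, -32, 0], "turn": 0, "claw": 94}, {"offset": [25, -32, 0], "turn": 0, "claw": 94}, {"offset": [25, -32, 0], "turn": 0, "claw": 94}, {"offset": [20, -26, 0], "turn": 0, "claw": 94}, {"offset": [10.5, -14, 0], "turn": 0, "claw": 94}, {"offset": [0, 0, 0], "turn": 0, "claw": 94}]'

```text
time: 5.85
tcp_pos: [0.472, -0.0104, 0.1883]
tcp_rot: [[-0.002, 1.0, 0.0], [1.0, 0.002, 0.0], [0.0, 0.0, -1.0]]
force: [0.4, -1.0, -0.2]
width: 0.998
grip_force: 0.0
```

Run:
```python
from h import *
o=bot.get_obs();print(o['tcp_pos'],o['width'],o['force'])
p,d,W=wrist('pics/w5.png')
q=W.reshape(-1,3)
def c(x,y,lo,hi,r=.045):
    s=q[(np.hypot(q[:,0]-x,q[:,1]-y)<r)&(q[:,2]>lo)&(q[:,2]<hi)]*1000
    print(len(s),cv2.minEnclosingCircle(s[:,:2].astype(np.float32)) if len(s) else '',np.median(s[:,2]) if len(s) else '')
c(.472,-.011,.131,.14); c(.472,-.011,.087,.094)
c(.628,-.132,.048,.06)
c(.472,-.011,.005,.011,.06)
c(.449,-.269,.023,.029,.07);c(.449,-.269,.010,.017,.05)
```

```text
[ 0.47196793 -0.01042044  0.18826863] 0.9979451317260996 [ 0.43503299 -0.95070652 -0.15598108]
5832 ((471.3130187988281, -13.194348335266113), 26.402467727661133) 133.7561476839079
1375 ((470.31500244140625, -11.492430686950684), 31.602155685424805) 88.92046571208401
372 ((635.1950073242188, -127.91157531738281), 18.455997467041016) 51.22275899638171
4158 ((470.6864318847656, -10.83400821685791), 49.9481315612793) 8.102435104136635
1941 ((449.7125244140625, -262.6113586425781), 54.1268424987793) 26.093530791707842
858 ((434.04718017578125, -273.6832275390625), 34.37355041503906) 14.658617069060686
```

View pics/w5.png

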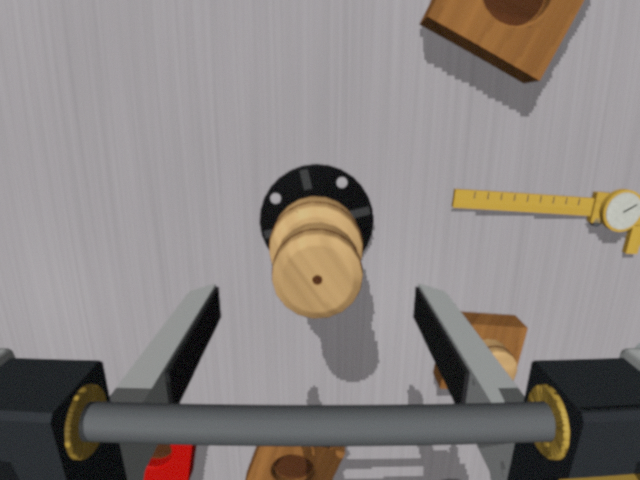

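The pile is undisturbed, with the medium crown at (317,275). The small top sits in its block, its crown measuring 51 mm high. Next I grip the medium top.

>>> carry_out --increments '[{"offset": [-1.5, 0.5, 20], "turn": 0, "claw": 94}, {"offset": [0, 0, 25], "turn": 0, "claw": 94}, {"offset": [0, 0, 15], "turn": 0, "claw": 94}, {"offset": [0, 0, 4], "turn": 0, "claw": 80}, {"offset": [0, 0, 0], "turn": 0, "claw": 64}, {"offset": [0, 0, 0], "turn": 0, "claw": 58}, {"offset": [0, 0, 0], "turn": 0, "claw": 48}, {"offset": [0, 0, 0], "turn": 0, "claw": 48}]'

```text
time: 6.7
tcp_pos: [0.4739, -0.013, 0.1246]
tcp_rot: [[0.0, 1.0, 0.001], [1.0, -0.0, 0.0], [0.0, 0.001, -1.0]]
force: [0.6, -0.0, 0.0]
width: 0.609
grip_force: 0.0
```

>>> carry_out --increments '[{"offset": [0, 0, 0], "turn": 0, "claw": 48}, {"offset": [0, 0, 0], "turn": 0, "claw": 48}, {"offset": [0, 0, 0], "turn": 0, "claw": 48}]'

```text
time: 7.0
tcp_pos: [0.4738, -0.013, 0.1244]
tcp_rot: [[0.0, 1.0, 0.001], [1.0, -0.0, 0.0], [0.0, 0.001, -1.0]]
force: [-1.0, -0.3, 7.8]
width: 0.563
grip_force: 30.0
```

>>> carry_out --increments '[{"offset": [0, 0, -15], "turn": 0, "claw": 48}, {"offset": [0, 0, -25], "turn": 0, "claw": 48}, {"offset": [-20, -2, -10], "turn": 0, "claw": 48}, {"offset": [-40, -4, 0], "turn": 0, "claw": 48}, {"offset": [-45, -4, 0], "turn": 0, "claw": 48}, {"offset": [-45, -4, 0], "turn": 0, "claw": 48}, {"offset": [-45, -4, 0], "turn": 0, "claw": 48}, {"offset": [-35, -4, 0], "turn": 0, "claw": 48}]'

```text
time: 7.8
tcp_pos: [0.4508, -0.2456, 0.1742]
tcp_rot: [[0.001, 1.0, 0.0], [1.0, -0.001, -0.001], [-0.001, 0.0, -1.0]]
force: [1.2, 0.1, -1.0]
width: 0.564
grip_force: 30.0
```

>>> carry_out --increments '[{"offset": [-20, -2, 0], "turn": 0, "claw": 48}, {"offset": [-5, -1, 25], "turn": 0, "claw": 48}, {"offset": [0, 0, 30], "turn": 0, "claw": 48}, {"offset": [0, 0, 5], "turn": 0, "claw": 48}, {"offset": [0, 0, 0], "turn": 0, "claw": 48}]'

```text
time: 8.3
tcp_pos: [0.448, -0.2677, 0.1136]
tcp_rot: [[-0.0, 1.0, -0.002], [1.0, 0.0, 0.001], [0.001, -0.002, -1.0]]
force: [0.7, -1.1, -0.2]
width: 0.564
grip_force: 30.0
```

Run:
```python
from h import *
o=bot.get_obs();print(o['tcp_pos'],o['width'],o['force'],o['joint_pos'])
p,d,W=wrist('pics/w6.png')
q=W.reshape(-1,3)
def c(x,y,lo,hi,r=.045):
    s=q[(np.hypot(q[:,0]-x,q[:,1]-y)<r)&(q[:,2]>lo)&(q[:,2]<hi)]*1000
    print(len(s),cv2.minEnclosingCircle(s[:,:2].astype(np.float32)),cv2.minAreaRect(s[:,:2].astype(np.float32)),np.percentile(s,[1,99],axis=0).tolist(),np.median(s[:,2]))
c(.449,-.269,.023,.029,.065);c(.449,-.269,.010,.017,.035)
x,y,z=o['tcp_pos'];c(x,y,z+.008,z+.015)
```

```text
[ 0.44800979 -0.26769511  0.11363737] 0.5637097457545817 [ 0.72481246 -1.12784333 -0.15164194] [ 0.20730007  0.31736262  0.24723164  2.05811038 -0.10853685  0.78003965
  0.52020189]
7739 ((448.1260681152344, -267.85693359375), 56.92950439453125) ((448.03271484375, -267.6871337890625), (77.37153625488281, 84.58008575439453), 71.0129623413086) [[400.5901689043881, -287.32340346485915, 24.168819776994745], [496.0438535353905, -221.96159798803185, 27.55329300370522]] 26.00461506255014
1266 ((446.7241516113281, -271.3533630371094), 22.48415184020996) ((446.8335876464844, -262.29248046875), (21.61945915222168, 44.882320404052734), 89.3080825805664) [[424.9773879750141, -271.8415099907674, 12.940433438736704], [468.34682036334095, -251.89193743766484, 16.2559399748423]] 14.522337672420282
9564 ((447.459716796875, -258.89385986328125), 38.54884338378906) ((444.4817810058594, -263.0113830566406), (55.69746780395508, 62.877037048339844), 54.380645751953125) [[414.19847261958944, -289.66422700473487, 121.70041431089038], [480.8381808702722, -245.28701662626966, 127.67979249239275]] 123.14054034121685
```

View pics/w6.png

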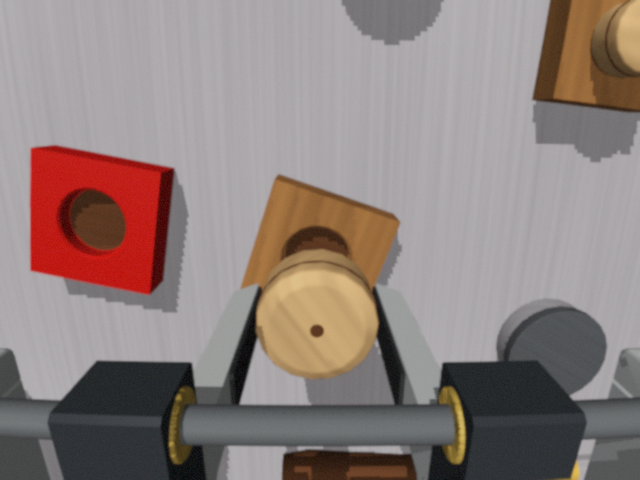

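The held medium top is over the natural-coloured medium block, with its bore at (318,245). The red decoy is off to the left. I shift slightly and lower it.

>>> carry_out --increments '[{"offset": [-2.5, 0.5, 20], "turn": 0, "claw": 48}, {"offset": [0, 0, 20], "turn": 0, "claw": 48}, {"offset": [0, 0, 12], "turn": 0, "claw": 48}, {"offset": [0, 0, 8], "turn": 0, "claw": 48}, {"offset": [0, 0, 4], "turn": 0, "claw": 48}, {"offset": [0, 0, 0], "turn": 0, "claw": 48}, {"offset": [0, 0, 0], "turn": 0, "claw": 48}]'

```text
time: 9.05
tcp_pos: [0.4493, -0.2707, 0.0505]
tcp_rot: [[0.0, 1.0, 0.001], [1.0, -0.0, -0.0], [-0.0, 0.001, -1.0]]
force: [-0.4, 0.9, -0.1]
width: 0.558
grip_force: 30.0
```

>>> carry_out --increments '[{"offset": [0, 0, 1.5], "turn": 0, "claw": 48}, {"offset": [0, 0, 0], "turn": 0, "claw": 48}, {"offset": [0, 0, 0], "turn": 0, "claw": 62}, {"offset": [0, 0, 0], "turn": 0, "claw": 80}, {"offset": [0, 0, 0], "turn": 0, "claw": 94}, {"offset": [0, 0, 0], "turn": 0, "claw": 94}, {"offset": [0, 0, -20], "turn": 0, "claw": 94}, {"offset": [0, 0, -40], "turn": 0, "claw": 94}]'

```text
time: 9.85
tcp_pos: [0.4474, -0.2698, 0.1071]
tcp_rot: [[-0.0, 1.0, -0.005], [1.0, 0.0, 0.002], [0.002, -0.005, -1.0]]
force: [0.6, 0.1, 0.8]
width: 0.996
grip_force: 0.0
```

>>> carry_out --increments '[{"offset": [5, 1, -35], "turn": 0, "claw": 94}, {"offset": [25, 2, -10], "turn": 0, "claw": 94}, {"offset": [42, 4, 0], "turn": 0, "claw": 94}, {"offset": [45, 4, 0], "turn": 0, "claw": 94}, {"offset": [45, 4, 0], "turn": 0, "claw": 94}, {"offset": [45, 4, 0], "turn": 0, "claw": 94}, {"offset": [37, 4, 0], "turn": 0, "claw": 94}, {"offset": [15, 1, 0], "turn": 0, "claw": 94}]'

```text
time: 10.65
tcp_pos: [0.4732, -0.0079, 0.1536]
tcp_rot: [[-0.004, 1.0, 0.0], [1.0, 0.004, 0.001], [0.001, 0.0, -1.0]]
force: [0.5, -0.9, 0.2]
width: 1.0
grip_force: 0.0
```

Run:
```python
from h import *
o=bot.get_obs();print(o['tcp_pos'],o['width'],o['force'])
p,d,W=wrist('pics/w7.png')
q=W.reshape(-1,3)
def c(q,x,y,lo,hi,r=.045):
    s=q[(np.hypot(q[:,0]-x,q[:,1]-y)<r)&(q[:,2]>lo)&(q[:,2]<hi)]*1000
    print(len(s),cv2.minEnclosingCircle(s[:,:2].astype(np.float32)) if len(s) else '',np.median(s[:,2]) if len(s) else '')
c(q,.472,-.011,.086,.095); 
c(q,.472,-.011,.005,.011,.06)
for n in('side','scene'):
    p,d=vision.camera(n);cv2.imwrite(f'pics/{n}7.png',p);k=vision.camera_params(n);q=cloud(p,d,k,k['cam_to_world']).reshape(-1,3)
    c(q,.449,-.27,.055,.062);c(q,.628,-.132,.049,.056);c(q,.472,-.011,.086,.095)
```

```text
[ 0.47316805 -0.00789346  0.15363918] 1.0001797225835087 [ 0.45099463 -0.86528462  0.19217837]
8052 ((470.4812316894531, -12.127947807312012), 32.1192626953125) 89.76844525057764
5138 ((470.68011474609375, -10.568721771240234), 49.83646011352539) 8.099770797751454
166 ((449.4029846191406, -268.3040771484375), 28.056957244873047) 57.49418230321385
126 ((626.4867553710938, -131.1975860595703), 21.495290756225586) 51.718923656374095
452 ((471.7603454589844, -10.460775375366211), 31.844837188720703) 89.49293785585327
177 ((450.84747314453125, -269.2392272949219), 27.16199493408203) 58.102845519801605
151 ((630.3446655273438, -133.69427490234375), 21.212158203125) 51.87552623988911
404 ((471.9188232421875, -10.02275276184082), 33.25174331665039) 89.85096781524393
```

View pics/side7.png

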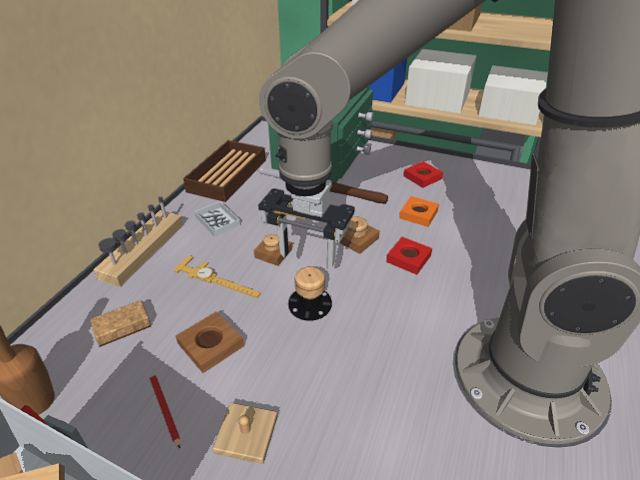

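Side view: small top seated at (271,243), medium top seated at (358,228), and the large top is still on the faceplate at (310,280). Next I grip the large top.

>>> carry_out --increments '[{"offset": [-3, 0, 25], "turn": 0, "claw": 94}, {"offset": [0, 0, 30], "turn": 0, "claw": 94}, {"offset": [0, 0, 18], "turn": 0, "claw": 94}, {"offset": [0, 0, 6], "turn": 0, "claw": 94}, {"offset": [0, 0, 0], "turn": 0, "claw": 80}, {"offset": [0, 0, 0], "turn": 0, "claw": 70}, {"offset": [0, 0, 0], "turn": 0, "claw": 60}, {"offset": [0, 0, 0], "turn": 0, "claw": 60}]'

```text
time: 11.6
tcp_pos: [0.4733, -0.0146, 0.0752]
tcp_rot: [[0.0, 1.0, 0.001], [1.0, -0.0, 0.0], [0.0, 0.001, -1.0]]
force: [1.3, -0.9, 5.5]
width: 0.699
grip_force: 30.2
```

>>> carry_out --increments '[{"offset": [0, 0, 0], "turn": 0, "claw": 60}, {"offset": [0, 0, 0], "turn": 0, "claw": 60}, {"offset": [0, 0, 0], "turn": 0, "claw": 60}]'

```text
time: 11.9
tcp_pos: [0.4733, -0.0145, 0.0752]
tcp_rot: [[0.0, 1.0, 0.001], [1.0, -0.0, 0.0], [0.0, 0.001, -1.0]]
force: [-2.1, -0.6, 7.9]
width: 0.695
grip_force: 30.0
```

>>> carry_out --increments '[{"offset": [0, 0, -15], "turn": 0, "claw": 60}, {"offset": [0, 0, -30], "turn": 0, "claw": 60}, {"offset": [15, 12, -10], "turn": 0, "claw": 60}, {"offset": [30, 24, 0], "turn": 0, "claw": 60}, {"offset": [38, 30, 0], "turn": 0, "claw": 60}, {"offset": [38, 30, 0], "turn": 0, "claw": 60}, {"offset": [35, 28, 0], "turn": 0, "claw": 60}, {"offset": [22, 17, 0], "turn": 0, "claw": 60}]'

```text
time: 12.7
tcp_pos: [0.6154, 0.1669, 0.1296]
tcp_rot: [[-0.002, 1.0, 0.001], [1.0, 0.002, 0.001], [0.001, 0.001, -1.0]]
force: [-0.2, 0.3, -1.0]
width: 0.699
grip_force: 30.0
```

>>> carry_out --increments '[{"offset": [7, 5, 10], "turn": 0, "claw": 60}, {"offset": [0, 0, 5], "turn": 0, "claw": 60}, {"offset": [0, 0, 0], "turn": 0, "claw": 60}, {"offset": [0, 0, 0], "turn": 0, "claw": 60}]'

```text
time: 13.1
tcp_pos: [0.6184, 0.169, 0.1146]
tcp_rot: [[0.001, 1.0, -0.001], [1.0, -0.001, -0.001], [-0.001, -0.001, -1.0]]
force: [-0.3, -0.1, -0.8]
width: 0.696
grip_force: 30.0
```

Run:
```python
from h import *
o=bot.get_obs();print(o['tcp_pos'],o['width'],o['force'])
p,d,W=wrist('pics/w8.png')
q=W.reshape(-1,3)
def c(x,y,lo,hi,r=.045):
    s=q[(np.hypot(q[:,0]-x,q[:,1]-y)<r)&(q[:,2]>lo)&(q[:,2]<hi)]*1000
    print(len(s),cv2.minEnclosingCircle(s[:,:2].astype(np.float32)),np.percentile(s,[1,99],axis=0).tolist(),np.median(s[:,2]))
c(.62,.174,.023,.029,.075);c(.62,.174,.010,.017,.035)
x,y,z=o['tcp_pos'];c(x,y,z+.012,z+.019)
```

```text
[0.6184265  0.16896813 0.11455303] 0.6964008181319633 [-0.33329757 -0.09298788 -0.78121445]
10990 ((618.6550903320312, 173.33143615722656), 70.23058319091797) [[558.4094240353919, 150.41291138343675, 24.40262015083517], [679.484359716855, 234.0822445426279, 27.644396962641952]] 26.058803355722667
1700 ((618.53076171875, 174.73202514648438), 27.784774780273438) [[592.2493704253536, 175.13323777607135, 12.946267460732757], [645.2293787685696, 198.08915211035978, 16.05001790164724]] 14.50811231214208
15891 ((618.5341796875, 178.19528198242188), 43.980594635009766) [[582.4401313386238, 143.81382727323094, 126.67069923355795], [654.5174296026605, 199.98757917474347, 132.19965742801202]] 129.12259755455855
```

View pics/w8.png

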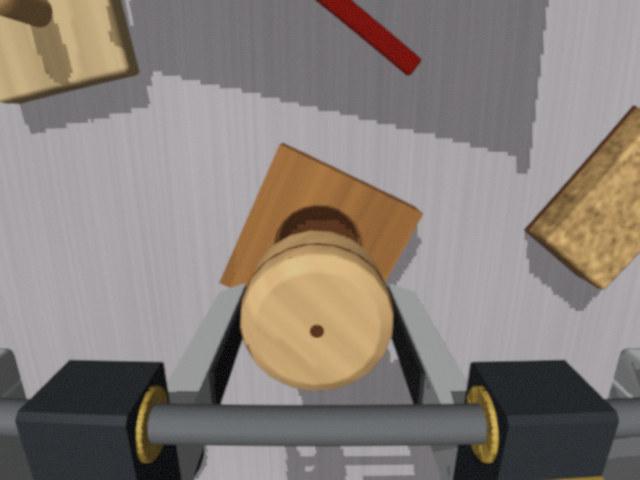

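The large top (pip at (317,331)) is over its block, with the bore visible behind it at (318,230). I shift 2 mm in y and lower.

>>> carry_out --increments '[{"offset": [2, 1, 20], "turn": 0, "claw": 60}, {"offset": [0, 0, 20], "turn": 0, "claw": 60}, {"offset": [0, 0, 12], "turn": 0, "claw": 60}, {"offset": [0, 0, 8], "turn": 0, "claw": 60}, {"offset": [0, 0, 4], "turn": 0, "claw": 60}, {"offset": [0, 0, 0], "turn": 0, "claw": 60}, {"offset": [0, 0, 0], "turn": 0, "claw": 60}]'

```text
time: 13.85
tcp_pos: [0.6203, 0.1725, 0.0511]
tcp_rot: [[0.0, 1.0, 0.001], [1.0, -0.0, 0.0], [0.0, 0.001, -1.0]]
force: [1.1, 0.1, -0.5]
width: 0.697
grip_force: 30.0
```

>>> carry_out --increments '[{"offset": [-1.5, 0, 1], "turn": 0, "claw": 60}, {"offset": [0, 0, 0], "turn": 0, "claw": 60}, {"offset": [0, 0, 0], "turn": 0, "claw": 74}, {"offset": [0, 0, 0], "turn": 0, "claw": 85}, {"offset": [0, 0, 0], "turn": 0, "claw": 94}, {"offset": [0, 0, 0], "turn": 0, "claw": 94}, {"offset": [0, 0, -20], "turn": 0, "claw": 94}, {"offset": [0, 0, -40], "turn": 0, "claw": 94}]'

```text
time: 14.65
tcp_pos: [0.6182, 0.1705, 0.1075]
tcp_rot: [[-0.0, 1.0, -0.005], [1.0, 0.0, -0.002], [-0.002, -0.005, -1.0]]
force: [0.1, 0.8, 0.6]
width: 0.999
grip_force: 0.0
```

>>> carry_out --increments '[{"offset": [-5, -4, -15], "turn": 0, "claw": 94}, {"offset": [-25, -20, 0], "turn": 0, "claw": 94}, {"offset": [-38, -30, 0], "turn": 0, "claw": 94}, {"offset": [-38, -30, 0], "turn": 0, "claw": 94}, {"offset": [-38, -30, 0], "turn": 0, "claw": 94}, {"offset": [-25, -20, 0], "turn": 0, "claw": 94}, {"offset": [-13, -13, 0], "turn": 0, "claw": 94}, {"offset": [0, 0, 0], "turn": 0, "claw": 94}]'

```text
time: 15.45
tcp_pos: [0.4716, -0.0126, 0.1246]
tcp_rot: [[0.002, 1.0, -0.0], [1.0, -0.002, -0.0], [-0.0, -0.0, -1.0]]
force: [0.5, 0.3, -0.2]
width: 0.997
grip_force: 0.0
```

Run:
```python
from h import *
o=bot.get_obs();print(o['tcp_pos'],o['width'],o['force'])
p,d,W=wrist('pics/w9.png')
q=W.reshape(-1,3)
def c(q,x,y,lo,hi,r=.045):
    s=q[(np.hypot(q[:,0]-x,q[:,1]-y)<r)&(q[:,2]>lo)&(q[:,2]<hi)]*1000
    print(len(s),cv2.minEnclosingCircle(s[:,:2].astype(np.float32)) if len(s) else '',np.median(s[:,2]) if len(s) else '')
c(q,.472,-.011,.036,.044); 
c(q,.472,-.011,.005,.011,.06)
for n in('side','scene'):
    p,d=vision.camera(n);cv2.imwrite(f'pics/{n}9.png',p);k=vision.camera_params(n);q=cloud(p,d,k,k['cam_to_world']).reshape(-1,3)
    print(n)
    c(q,.62,.174,.06,.068);c(q,.449,-.27,.055,.062);c(q,.628,-.132,.049,.056);c(q,.472,-.011,.036,.044);c(q,.472,-.011,.005,.011,.06)
    c(q,.454,.321,.017,.023,.07)
```

```text
[ 0.47163088 -0.01261077  0.12463717] 0.9974441513793533 [ 0.4545091   0.27380909 -0.16662025]
2564 ((470.6495056152344, -10.625520706176758), 23.93755531311035) 39.80491773770055
9845 ((470.58392333984375, -10.74702262878418), 49.90378189086914) 8.067363680634433
side
586 ((620.2415771484375, 175.63169860839844), 32.2861442565918) 63.503865877168664
128 ((452.3365173339844, -265.77117919921875), 28.43181037902832) 57.68977631575156
117 ((627.2909545898438, -130.3345489501953), 21.121782302856445) 51.732188321303994
191 ((471.1210632324219, -8.99062728881836), 25.082536697387695) 39.43066087751357
683 ((472.27691650390625, -8.1456937789917), 50.620418548583984) 8.070705506742936
2234 ((452.2299499511719, 322.17852783203125), 61.32225799560547) 19.779889077413962
scene
576 ((620.7763671875, 173.79421997070312), 33.48518753051758) 63.899251568295895
175 ((451.2144470214844, -269.8883972167969), 27.920534133911133) 58.00951049950132
154 ((629.2507934570312, -133.09974670410156), 20.617660522460938) 51.850407237805314
150 ((472.3233642578125, -9.84473991394043), 24.251976013183594) 39.64772982754383
568 ((471.7904052734375, -11.703511238098145), 58.988590240478516) 7.933478111453951
1144 ((454.449462890625, 320.2917175292969), 60.872459411621094) 20.110843884221243
```

View pics/side9.png

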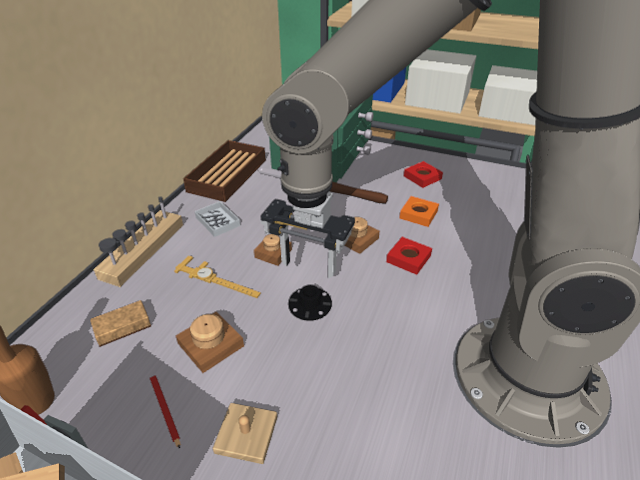

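Side view: all three tops are seated in their blocks, crown heights correct, and the faceplate sits bare at (310,302). Descending to the boss.

>>> carry_out --increments '[{"offset": [3, 0, 25], "turn": 0, "claw": 94}, {"offset": [0, 0, 30], "turn": 0, "claw": 94}, {"offset": [0, 0, 22], "turn": 0, "claw": 94}, {"offset": [0, 0, 10], "turn": 0, "claw": 94}, {"offset": [0, 0, 4], "turn": 0, "claw": 80}, {"offset": [0, 0, 0], "turn": 0, "claw": 66}, {"offset": [0, 0, 0], "turn": 0, "claw": 58}]'

```text
time: 16.3
tcp_pos: [0.4736, -0.0078, 0.0342]
tcp_rot: [[-0.0, 1.0, 0.001], [1.0, 0.0, 0.0], [0.0, 0.001, -1.0]]
force: [-0.4, 0.2, 0.5]
width: 0.782
grip_force: 0.0
```

>>> carry_out --increments '[{"offset": [-1.5, 0, 4], "turn": 0, "claw": 58}, {"offset": [0, 0, 0], "turn": 0, "claw": 52}, {"offset": [0, 0, 0], "turn": 0, "claw": 40}, {"offset": [0, 0, 0], "turn": 0, "claw": 40}, {"offset": [0, 0, 0], "turn": 0, "claw": 40}, {"offset": [0, 0, 0], "turn": 0, "claw": 40}, {"offset": [0, 0, 0], "turn": 0, "claw": 40}]'

```text
time: 17.0
tcp_pos: [0.4727, -0.0096, 0.0296]
tcp_rot: [[0.0, 1.0, -0.0], [1.0, -0.0, -0.0], [-0.0, -0.0, -1.0]]
force: [-3.8, -0.9, 6.0]
width: 0.51
grip_force: 30.0
```

>>> carry_out --increments '[{"offset": [0, 0, -5], "turn": 0, "claw": 40}, {"offset": [0, 0, -15], "turn": 0, "claw": 40}, {"offset": [0, 0, -25], "turn": 0, "claw": 40}, {"offset": [0, 0, -25], "turn": 0, "claw": 40}, {"offset": [0, 0, -15], "turn": 0, "claw": 40}, {"offset": [0, 0, 0], "turn": 0, "claw": 40}, {"offset": [0, 0, 0], "turn": 0, "claw": 40}]'

```text
time: 17.7
tcp_pos: [0.4728, -0.0095, 0.1142]
tcp_rot: [[0.0, 1.0, 0.0], [1.0, -0.0, 0.0], [0.0, 0.0, -1.0]]
force: [-0.0, 0.2, -4.6]
width: 0.51
grip_force: 30.0
```

>>> carry_out --increments '[{"offset": [10, 0, -5], "turn": 0, "claw": 40}, {"offset": [25, -1, -5], "turn": 0, "claw": 40}, {"offset": [35, -2, 0], "turn": 0, "claw": 40}, {"offset": [38, -3, 0], "turn": 0, "claw": 40}, {"offset": [38, -3, 0], "turn": 0, "claw": 40}, {"offset": [38, -3, 0], "turn": 0, "claw": 40}, {"offset": [38, -3, 0], "turn": 0, "claw": 40}, {"offset": [38, -2, 0], "turn": 0, "claw": 40}]'

```text
time: 18.5
tcp_pos: [0.4547, 0.2525, 0.1237]
tcp_rot: [[-0.0, 1.0, -0.001], [1.0, 0.0, -0.001], [-0.001, -0.001, -1.0]]
force: [0.6, -0.0, -5.2]
width: 0.508
grip_force: 30.0
```

>>> carry_out --increments '[{"offset": [33, -1, 0], "turn": 0, "claw": 40}, {"offset": [22, -1, 0], "turn": 0, "claw": 40}, {"offset": [12, 0, 0], "turn": 0, "claw": 40}, {"offset": [3, 0, 0], "turn": 0, "claw": 40}, {"offset": [0, 0, 0], "turn": 0, "claw": 40}, {"offset": [0, 0, 0], "turn": 0, "claw": 40}]'

```text
time: 19.1
tcp_pos: [0.4542, 0.3191, 0.1243]
tcp_rot: [[0.001, 1.0, -0.0], [1.0, -0.001, -0.001], [-0.001, -0.0, -1.0]]
force: [0.1, -1.3, -5.4]
width: 0.505
grip_force: 30.0
```

Run:
```python
from h import *
o=bot.get_obs();print(o['tcp_pos'],o['width'],o['force'])
def c(q,x,y,lo,hi,r=.045):
    s=q[(np.hypot(q[:,0]-x,q[:,1]-y)<r)&(q[:,2]>lo)&(q[:,2]<hi)]*1000
    print(len(s),cv2.minEnclosingCircle(s[:,:2].astype(np.float32)) if len(s) else '',np.median(s,0) if len(s) else '')
for n in('side','scene'):
    z=np.load(f"pics/{n}0.npz");k=vision.camera_params(n);q=cloud(z['p'],z['d'],k,k['cam_to_world']).reshape(-1,3)
    c(q,.454,.321,.052,.062,.03);c(q,.454,.321,.03,.05,.03)
p,d,W=wrist('pics/w10.png');q=W.reshape(-1,3)
c(q,.454,.321,.016,.023,.08);x,y,z=o['tcp_pos'];c(q,x,y,z+.006,z+.013,.035);c(q,x,y,z-.026,z-.018,.06)
```

```text
[0.45416516 0.31909124 0.12430958] 0.5045941356246582 [ 0.07992367 -1.26638107 -5.37116971]
61 ((452.198974609375, 320.79583740234375), 8.405351638793945) [451.91209505 321.95860346  54.88174653]
66 ((452.974609375, 321.9324645996094), 9.373360633850098) [447.39271616 326.78356854  41.75632093]
37 ((455.8883972167969, 320.42877197265625), 8.567599296569824) [455.69460949 320.3999405   54.74730501]
35 ((455.2731018066406, 320.1694030761719), 9.485044479370117) [460.87393726 322.56698084  41.34798367]
3471 ((450.6864013671875, 326.81683349609375), 56.967681884765625) [452.30745298 355.49985177  19.92168666]
6404 ((454.08551025390625, 328.02752685546875), 33.69292068481445) [453.62157331 321.76090066 134.42450339]
14131 ((453.52978515625, 317.7207946777344), 50.31063461303711) [453.63985474 342.05334438 102.64201193]
```

View pics/w10.png

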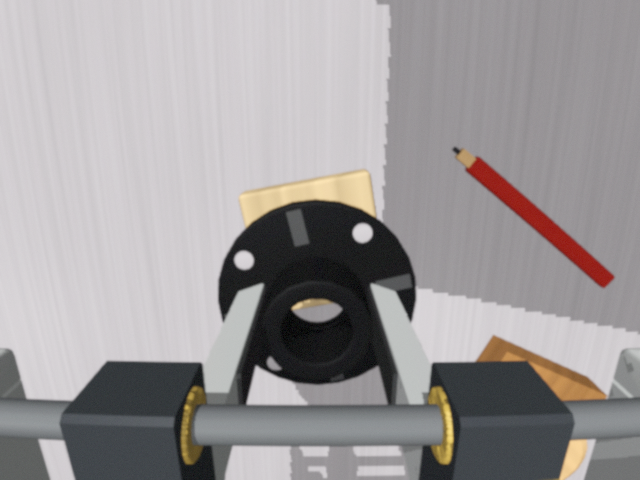

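The faceplate hangs level above the stand, with the dowel's light wood just showing through the bore at (316,303). I shift +1.5 mm in y and lower slowly.

>>> carry_out --increments '[{"offset": [1.5, 0, 15], "turn": 0, "claw": 40}, {"offset": [0, 0, 15], "turn": 0, "claw": 40}, {"offset": [0, 0, 5], "turn": 0, "claw": 40}, {"offset": [0, 0, 5], "turn": 0, "claw": 40}, {"offset": [0, 0, 5], "turn": 0, "claw": 40}, {"offset": [0, 0, 0], "turn": 0, "claw": 40}]'

```text
time: 19.75
tcp_pos: [0.4539, 0.3218, 0.0793]
tcp_rot: [[0.0, 1.0, -0.0], [1.0, -0.0, -0.0], [-0.0, -0.0, -1.0]]
force: [-0.2, 0.2, -5.0]
width: 0.509
grip_force: 30.0
```

Underside is now about 50 mm up, below the dowel tip, with no contact force. Continuing down.

>>> carry_out --increments '[{"offset": [-0.5, 0, 8], "turn": 0, "claw": 40}, {"offset": [0, 0, 8], "turn": 0, "claw": 40}, {"offset": [0, 0, 6], "turn": 0, "claw": 40}, {"offset": [0, 0, 4], "turn": 0, "claw": 40}, {"offset": [0, 0, 2.5], "turn": 0, "claw": 40}, {"offset": [0, 0, 0], "turn": 0, "claw": 40}, {"offset": [0, 0, 0], "turn": 0, "claw": 40}]'

```text
time: 20.45
tcp_pos: [0.4541, 0.3216, 0.0511]
tcp_rot: [[0.0, 1.0, 0.0], [1.0, -0.0, 0.0], [0.0, 0.0, -1.0]]
force: [0.6, -0.6, -5.5]
width: 0.508
grip_force: 30.0
```

>>> carry_out --increments '[{"offset": [0, 0, 1], "turn": 0, "claw": 40}, {"offset": [0, 0, 0], "turn": 0, "claw": 40}, {"offset": [0, 0, 0], "turn": 0, "claw": 58}, {"offset": [0, 0, 0], "turn": 0, "claw": 75}, {"offset": [0, 0, 0], "turn": 0, "claw": 94}, {"offset": [0, 0, 0], "turn": 0, "claw": 94}, {"offset": [0, 0, -15], "turn": 0, "claw": 94}, {"offset": [0, 0, -35], "turn": 0, "claw": 94}]'

```text
time: 21.25
tcp_pos: [0.4527, 0.3205, 0.0984]
tcp_rot: [[-0.0, 1.0, -0.003], [1.0, 0.0, -0.003], [-0.003, -0.003, -1.0]]
force: [0.6, -0.0, 0.7]
width: 0.977
grip_force: 0.0
```

>>> carry_out --increments '[{"offset": [0, 0, -40], "turn": 0, "claw": 94}, {"offset": [-20, 0, -30], "turn": 0, "claw": 94}, {"offset": [-40, 0, 0], "turn": 0, "claw": 94}, {"offset": [-40, 0, 0], "turn": 0, "claw": 94}, {"offset": [-30, 0, 0], "turn": 0, "claw": 94}, {"offset": [0, 0, 0], "turn": 0, "claw": 94}, {"offset": [0, 0, 0], "turn": 0, "claw": 94}, {"offset": [0, 0, 0], "turn": 0, "claw": 94}]'

```text
time: 22.05
tcp_pos: [0.454, 0.1925, 0.1701]
tcp_rot: [[-0.001, 1.0, 0.0], [1.0, 0.001, 0.0], [0.0, 0.0, -1.0]]
force: [0.5, -0.1, -1.4]
width: 1.001
grip_force: 0.0
```

Run:
```python
from h import *
o=bot.get_obs();print(o['tcp_pos'],o['width'],o['force'])
def c(q,x,y,lo,hi,r=.045):
    s=q[(np.hypot(q[:,0]-x,q[:,1]-y)<r)&(q[:,2]>lo)&(q[:,2]<hi)]*1000
    print(len(s),cv2.minEnclosingCircle(s[:,:2].astype(np.float32)) if len(s) else '',np.median(s,0)[2] if len(s) else '')
for n in('side','scene'):
    p,d=vision.camera(n);cv2.imwrite(f'pics/{n}11.png',p);k=vision.camera_params(n);q=cloud(p,d,k,k['cam_to_world']).reshape(-1,3)
    print(n)
    c(q,.62,.174,.06,.068);c(q,.449,-.27,.055,.062);c(q,.628,-.132,.049,.056);c(q,.454,.321,.025,.031,.06);c(q,.454,.321,.056,.063,.04)
```

```text
[0.45400187 0.19250052 0.17007915] 1.0013802904561806 [ 0.5337716  -0.1061715  -1.39833826]
side
580 ((618.83349609375, 175.91250610351562), 32.52119445800781) 63.49353542559349
177 ((450.197021484375, -267.47882080078125), 26.547889709472656) 57.40349246416543
0  
1622 ((454.093994140625, 321.50885009765625), 50.90509796142578) 27.813550973501023
396 ((454.120361328125, 321.74444580078125), 24.90423583984375) 59.39857437167839
scene
563 ((620.6848754882812, 174.03375244140625), 33.15376663208008) 63.918079123494124
177 ((450.1811828613281, -268.2528381347656), 28.368274688720703) 58.42953404219209
139 ((629.1987915039062, -133.17481994628906), 20.651302337646484) 51.35132918131347
835 ((455.1127624511719, 317.2940673828125), 52.493377685546875) 28.207833805636184
222 ((455.6508483886719, 319.5191955566406), 24.766908645629883) 59.398592013290674
```

View pics/side11.png

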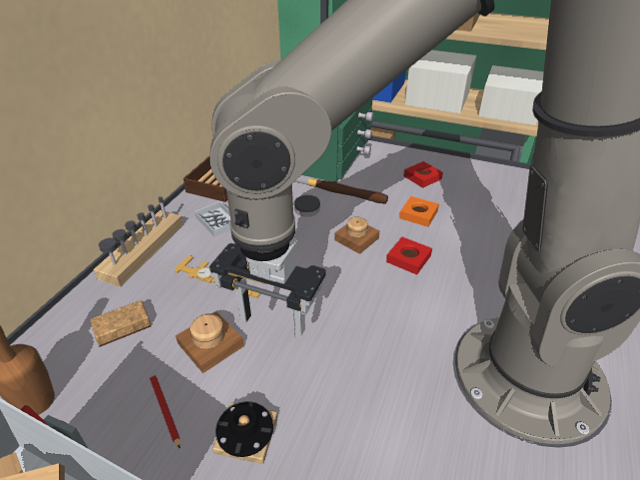

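The faceplate lies flat on its stand with the dowel showing at (244,420). The large top is seated at (208,330) and the medium at (357,228). The small one is hidden by the arm here, but the scene camera measures its crown at the right height. Nothing touches the gripper.

```bash
python3 -c "
from plant import close_job
print(close_job())"
```

```text
the job is handed in; nothing more can be done
None
```

The job is handed in after about 22 s of robot time: by camera measurement, all three tops are seated upright in their own blocks and the faceplate lies flat on its stand, boss up with the dowel in its bore; the arm stayed clear of the caliper, and no verdict came back from the judging.

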